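# Close the label printer and calibrate it with its two keys

### The job

A new roll has just been put into the specimen-label printer: gently push its cover fully shut, then calibrate it by pressing both blue buttons on its front deck together, with a fingertip on each, never one alone, and keep both fully down for three seconds or more before letting go. Only touch and push, lift nothing, and leave the scanner, the stamp, the spare roll and the specimen jar where they stand.

Things in the scene. Friction and masses are not known exactly. Their poses are not given: they have to be found in the camera images.
- printer: grey and white desktop label printer, fixed to the desk, 218 deep (x) x 140 wide (y) x 142 high with the cover shut; origin at the centre of its underside, z up, its front (button side) faces its own -x, its +y side is called left. The front 58 mm (x -113 to -55 mm) is a fixed block with a level deck 108 mm above the desk that bears the two buttons; the white clamshell cover closes the rest
- cover (a joint): angle of the printer's cover about its rear hinge (parallel to the printer's y): 0 = fully shut (hard stop), grows as the front edge swings up, starts ajar at 0.5 to 1.0 and goes to 1.45. It stays where it is left by friction; about 1 to 4 N at the front edge swings it down, there is no catch
- cover_push (a point): spot on the outer top face of the cover, on its centre line, 25 mm behind its front edge, where it is pushed shut; it turns with the cover. Shut, it lies 142 mm above the desk, 125 mm in front of and 40 mm above the hinge line. The cover is a white shell 140 wide, 158 long, with a flat top 40 mm above its rim, a flush smoked-grey window pane in the middle and a small blue mark at the front edge; nothing rises above the flat top
- cover_hinge (a point): middle of the cover's hinge line, on the printer's centre line, 97 mm behind its origin (+x), 102 mm up
- button_left (a joint): travel of the left blue button: 0 = up, 0.005 = fully down. It counts as pressed from 0.0035. Spring return: 1.5 N to start, 4 N fully down
- button_right (a joint): travel of the right blue button, same as the left one (both together need 8 N fully down)
- button_left_top (a point): centre of the top face of the left blue button (the printer's +y side): round, 19 mm in diameter, 8 mm proud of the deck when up and 3 mm when down, pressed straight down. The two buttons stand 58 mm apart (centre to centre, along the printer's y), 86 mm in front of the printer's origin, tops 116 mm above the desk; the shut cover's front face is 33 mm behind their centres and rises 26 mm above their tops. The deck between them is flat, with a small green lamp
- button_right_top (a point): centre of the top face of the right blue button (the printer's -y side), same as the left one
- scanner: bystander: black hand scanner standing in its round cradle, cradle 88 in diameter, 150 high, loose; origin under the centre of the cradle
- stamp: bystander: blue self-inking stamp standing upright, 42 x 58 x 69 high, loose; origin under its centre
- spare_roll: bystander: spare roll of white labels standing on its end, 80 in diameter, 50 high, loose; origin under its centre
- specimen_jar: bystander: small clear specimen jar with a red cap, 48 in diameter, 62 high, loose; origin under its centre

How it is judged (in metres and radians):
On the way, in this order (a step that is already met when the one before it is completed fails the run):
1. the cover is pushed fully shut (value of joint cover below 0.03 rad), for 0.2 s.
2. with the cover shut, both buttons are kept pressed together for 2.5 s without a break (value of joint each of button_left, button_right above 0.0035 m and value of joint cover below 0.03 rad), for 2.5 s.
At the end, for the whole second after the job is handed in: After the cover was shut and both buttons were held pressed (each at least 3.5 of 5 mm) together for at least 2.5 s: the cover is shut within 0.03 rad, both buttons are up again within 1 mm, and the scanner, stamp, spare roll and jar stand upright within 15 mm of where they were (value of joint cover below 0.03 rad and value of joint each of button_left, button_right below 0.001 m and distance of each of scanner, stamp, spare_roll, specimen_jar from where it was at the start of the episode below 0.015 m and angle between each of scanner, stamp, spare_roll, specimen_jar's own z axis and vertical below 0.1 rad); the robot touches nothing.
It fails at once if one button is pressed alone (one beyond 3.5 mm while the other is down less than 0.5 mm), which only feeds a label ((value of joint button_left above 0.0035 m and value of joint button_right below 0.0005 m) or (value of joint button_right above 0.0035 m and value of joint button_left below 0.0005 m)).
It fails at once if the cover is lifted further open (past 1.15 rad) (value of joint cover above 1.15 rad).
It fails at once if the cover is slammed (faster than 4 rad/s) or the printer is struck or leaned on with more than 50 N (velocity of joint cover below -4 rad/s or contact force between the fingers and printer above 50 N).
It fails at once if a bystander is lifted, pushed (more than 15 mm) or knocked over (distance of any of scanner, stamp, spare_roll, specimen_jar from where it was at the start of the episode above 0.015 m).
It also fails if it takes over 48 s, if anything falls off the work surface, if the arm or the gripper's body presses on something with over 40 N, if the wrist force passes 120 N, or if a joint passes its speed limit or range.

### The arm

A 6-joint arm with a two-finger parallel gripper is mounted at the origin on the work surface. World frame = base frame: x ahead of the robot, y to its left, z up, the work surface at z = 0. Lengths are in m, angles in degrees, forces in N, time in s.
With the tool pointing down it reaches from about 0.25 to 0.725 m from the base axis. Payload 9.7 kg.
Tool frame: the origin (TCP) lies at the very end of the fingers, on their centre line; the grasp point (between the pads) lies 19 mm behind it (bot.pinch_z is the distance from the TCP to the grasp point, in m); x points along the fingers, z is the direction in which the jaws open and shut, and the axes are right-handed (so a half turn about x gives the same grasp; the last joint's range is limited). The gripper opens to 85 mm and grips with 20 to 120 N. Pads are 22 mm wide; open, the fingers measure 114 mm over their backs; the gripper's body (76 mm by 85 mm) begins 54 mm behind the grasp point. The pads swing forward as they close: fully open they stand 13 mm farther back than shut.
Start: joints at [70.646, 4.979, 10.078, 95.1, 0, 90], TCP at [0.182, 0.519, 0.231] pointing down, gripper open.
Joint ranges: [-179.16, 179.16], [-48.56, 103.87], [-65.8, 70.77], [-126.05, 130.52], [-82.76, 87.17], [-180, 180]. Speed limits (degrees/s): [127.2, 127.2, 147.25, 180, 180, 180].

### API

Orientations are given as [roll, pitch, yaw] about the fixed x, y, z axes, in that order (R = Rz(yaw) Ry(pitch) Rx(roll)).
In Python, from workcell import bot gives the robot as it stands.
- The arm moves only by the tool play_rows, never from a script. Its argument "rows" is a list of rows, each a list of 3 entries, a list of its own where there are three numbers: the shift along the tool's x, y, z in cm, then the turn about the tool's x in degrees, then the finger opening in cm, from 0 to 8.54. A call has 1 to 12 rows; each row is the pose to reach, as a shift and turn from the pose commanded when the call began, along the tool's axes at that moment; what a row does not reach only later rows make up. A row lasts 1/12 s, in which the tool goes at most 41.7 mm and 7.16 degrees, less where a joint would pass 70% of its speed; a pose out of reach is approached as far as the arm can. A call with a gripper value outside its range is refused whole. The fingers move at their own pace and stop on an object; "squeeze" is the grip in N (left out, the last holds). Time passes only in rows, so rows that repeat a pose let the fingers close. It gives the time, the measured TCP pose, the force and the opening at its end, in the units of the state.
- bot.get_obs(): the state, without advancing time (a new reading comes with each control period).
- bot.camera(name): name is "scene" or "top"; returns (picture, depth): 420x560x3 uint8, blue, green, red; 420x560 float32, m along the optical axis (not along the pixel's ray), 0 where there is no reading.
- bot.camera_model(name): a dict with "fx", "fy", "cx", "cy" (pixels), "k1" (the pictures are not rectified: a ray, as slopes to the right and down, at radius r is drawn at 1 + k1 r^2 times it, then the intrinsics apply), "origin" and "attitude" of the camera in the world. Camera axes: x right, y down, z forward; pixel columns grow to the right and rows downward; lengths in m; the calibration is good to about 2 mm. A picture is of the moment at which its call begins. camera_model takes no time and is no camera call.
- bot.job_done(): hands the job in, once; it reports no verdict.
The state is a dict: "time": time; "q": joint angles; "qd": joint speeds; "joint_efforts": joint torques, N m; "ee_pos": TCP position; "tcp_rot": TCP orientation; "wrist_force": force on the tool from outside, world axes, zero at the start; "torque": the same for the moment, N m; "opening": finger opening in m.
Only numpy, scipy, OpenCV 4.12 (cv2) and the standard library are available. Lean on these libraries where they do the work, as an engineer would, in place of code of your own. Each camera call takes 0.05 s, during which the arm holds its last target.

## Working session

There is one attempt and no reset: what is moved stays moved. The work goes in short steps, Python scripts to look and compute and a tool call to move; the robot and the scene stay as the last step left them, time stands still between calls to the robot, and variables do not carry over. Pictures are saved under pics/ and viewed, and the job is handed in when it is done.

Besides the shell and the picture viewer there is one more tool, called after "Emit:" in YAML: its name, and indented under it one key for each argument. play_rows: Moves the arm, as the interface text tells. Its arguments: {"type":"object","properties":{"rows":{"type":"array"},"squeeze":{"type":"number"}},"required":["rows"]}

```bash
mkdir -p pics; ls
python3 - <<'E'
from workcell import bot
import cv2
print(bot.get_obs())
for n in("scene","top"):
    p,d=bot.camera(n); cv2.imwrite(f"pics/{n}0.png",p); 
    import numpy as np; np.save(f"{n}0.npy",d); print(bot.camera_model(n))
E
```

```text
pics
{'time': 0.0, 'q': array([ 7.06449019e+01,  5.01143871e+00,  1.00353703e+01,  9.51009170e+01,
       -2.99549436e-03,  9.00001617e+01]), 'qd': array([ 0.0473393 , -0.01524354, -0.07819192,  0.00966979,  0.0076037 ,
        0.04395803]), 'joint_efforts': array([-5.17463450e-04, -5.20390999e+01,  4.64802575e+01,  1.65485730e-02,
       -4.02675278e-05,  7.07916158e-06]), 'ee_pos': array([0.18221864, 0.51869012, 0.23058804]), 'tcp_rot': array([-177.7715916 ,   89.92295631, -107.12684933]), 'wrist_force': array([0.08481383, 0.07198848, 0.32107836]), 'torque': array([ 0.01236516,  0.03816812, -0.02594649]), 'opening': 0.0852753150151663}
{'fx': 444.11321276742075, 'fy': 444.11321276742075, 'cx': 278.25453743063076, 'cy': 207.03486376027993, 'k1': -0.14462732334353673, 'origin': array([1.20008198, 0.32658376, 0.80284035]), 'attitude': array([-1.34903949e+02, -1.07931128e-01,  1.14305758e+02])}
{'fx': 494.87950417091156, 'fy': 494.87950417091156, 'cx': 285.63922364279955, 'cy': 201.444394594598, 'k1': -0.1209527466817117, 'origin': array([0.48612472, 0.055257  , 1.05205679]), 'attitude': array([-174.81242958,   -1.72312968,  -90.18785377])}
```

View pics/scene0.png

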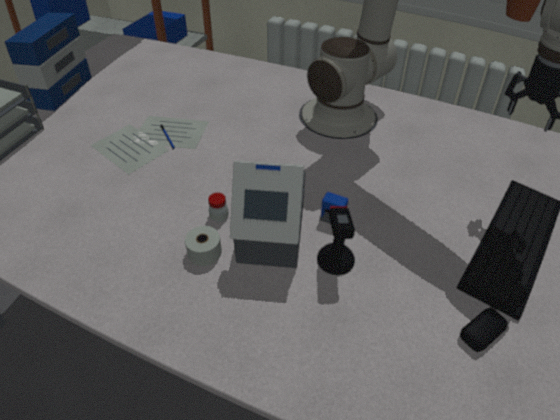

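View pics/top0.png

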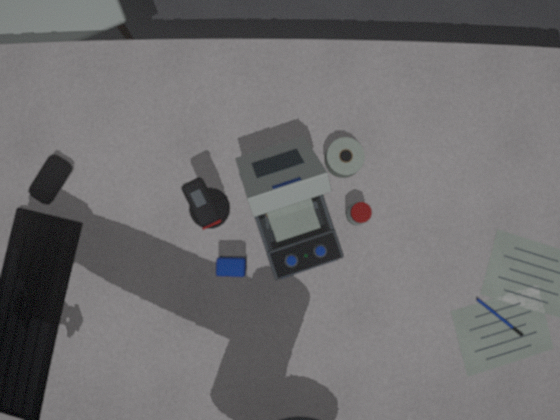

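```bash
cat > h.py <<'E'
import numpy as np, cv2
from scipy.spatial.transform import Rotation as Ro
from workcell import bot
def cam(n):
    m=bot.camera_model(n); return m,Ro.from_euler('xyz',m['attitude'],degrees=True).as_matrix(),np.array(m['origin'])
def ray(n,px):
    m,R,o=cam(n); xd=(px[0]-m['cx'])/m['fx']; yd=(px[1]-m['cy'])/m['fy']
    rd=np.hypot(xd,yd); r=rd
    for _ in range(30): r=rd/(1+m['k1']*r*r)
    s=r/rd if rd>0 else 1
    return o,R,np.array([xd*s,yd*s,1.])
def onz(n,px,z):
    o,R,v=ray(n,px); w=R@v; return o+w*(z-o[2])/w[2]
def dep(n,px,D):
    o,R,v=ray(n,px); d=D[int(round(px[1])),int(round(px[0]))]; return o+R@v*d
def proj(n,P):
    m,R,o=cam(n); c=R.T@(np.asarray(P)-o); x,y=c[0]/c[2],c[1]/c[2]; s=1+m['k1']*(x*x+y*y)
    return m['cx']+m['fx']*x*s, m['cy']+m['fy']*y*s
E
python3 - <<'E'
from h import *
p=cv2.imread("pics/top0.png"); c=p[110:290,170:390]; cv2.imwrite("pics/top0c.png",cv2.resize(c,None,fx=3.6,fy=3.3,interpolation=cv2.INTER_CUBIC)) 
c=p[220:290,250:360]; cv2.imwrite("pics/top0b.png",cv2.resize(c,None,fx=7,fy=7,interpolation=cv2.INTER_CUBIC)) 
D=np.load("top0.npy")
for q in [(291,261),(320,251),(305,250),(290,190),(250,210),(330,192),(280,165)]: print(q,dep("top",q,D).round(4),onz("top",q,.116).round(4))
E
```

```text
(291, 261) [0.4584 0.017  0.1146] [0.4584 0.0171 0.116 ]
(320, 251) [ 0.4769 -0.038   0.1145] [ 0.477  -0.0379  0.116 ]
(305, 250) [ 0.4789 -0.0099  0.1095] [ 0.479  -0.0095  0.116 ]
(290, 190) [0.5788 0.0233 0.2398] [0.5929 0.0184 0.116 ]
(250, 210) [ 5.633e-01  9.930e-02 -1.000e-04] [0.5548 0.0944 0.116 ]
(330, 192) [ 0.602  -0.0722 -0.0009] [ 0.5891 -0.058   0.116 ]
(280, 165) [0.6292 0.0388 0.188 ] [0.6411 0.0374 0.116 ]
```

View pics/top0c.png

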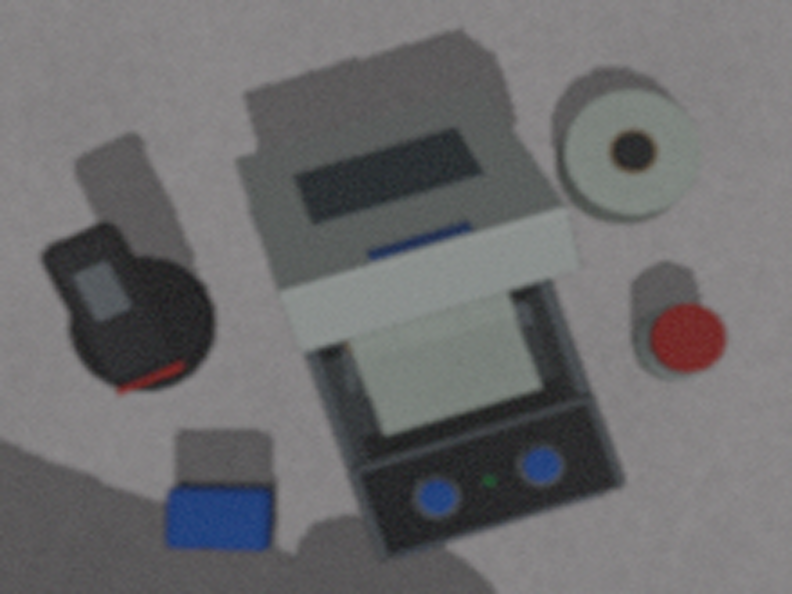

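View pics/top0b.png

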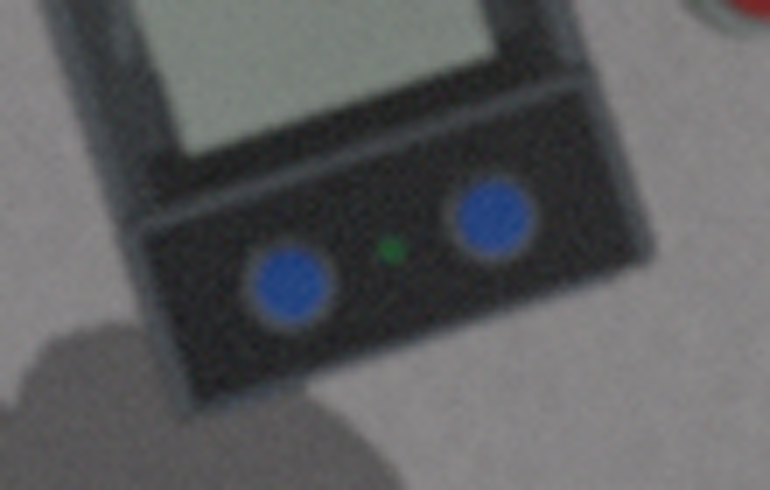

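```bash
cat >> h.py <<'E'
def plan():
    return np.load("pose.npy")
E
python3 - <<'E'
from h import *
p=cv2.imread("pics/top0.png"); D=np.load("top0.npy")
hsv=cv2.cvtColor(p,cv2.COLOR_BGR2HSV); m=cv2.inRange(hsv,(100,110,60),(130,255,255))
n,l,s,c=cv2.connectedComponentsWithStats(m); B=[]
for i in range(1,n):
    if s[i,4]>20: print(s[i],c[i])
    if s[i,4]>50 and c[i][1]>240 and c[i][0]>270: B.append(onz("top",c[i],.116)); 
B.sort(key=lambda a:-a[1]); L,R=B; print(L,R,np.linalg.norm(L-R))
y=(L-R)[:2]; y/=np.linalg.norm(y); x=np.array([y[1],-y[0]]); mid=(L+R)[:2]/2
O=mid+.086*x; H=O+.097*x; print("yaw",np.degrees(np.arctan2(x[1],x[0])),"mid",mid,"O",O,"H",H,"x",x,"y",y)
np.save("pose.npy",np.r_[mid,x])
# cover points: in printer plane
for q in [(262,163),(268,180),(285,177),(300,173),(280,183),(262,190),(315,178),(275,190),(310,181)]:
    P=dep("top",q,D); u=-(P[:2]-H)@x; v=(P[:2]-H)@y; z=P[2]-.102
    # top plane: n.(u,z)=.04 with n=(-sin,cos): -u s+z c=.04
    r=np.hypot(u,z); th=np.arctan2(z,u)-np.arcsin(min(1,.04/r)); print(q,"u %.3f v %.3f z %.3f th %.3f"%(u,v,P[2],th))
o=bot.get_obs(); T=Ro.from_euler('xyz',o['tcp_rot'],degrees=True).as_matrix(); print(T.round(3))
D=np.load("scene0.npy")
for q in [(240,220),(265,205),(290,220),(268,180),(240,185),(298,185),(268,228)]:
    P=dep("scene",q,D); u=-(P[:2]-H)@x; v=(P[:2]-H)@y; z=P[2]-.102
    r=np.hypot(u,z); th=np.arctan2(z,u)-np.arcsin(min(1,.04/r)); print(q,"u %.3f v %.3f z %.3f th %.3f"%(u,v,P[2],th))
E
```

```text
[273 178  27  10  56] [285.75       182.73214286]
[315 246  11  10  80] [320.     250.4875]
[216 257  30  20 533] [230.30018762 266.63602251]
[287 256  10  10  76] [291.10526316 260.25      ]
[477 299  37  29 105] [495.         313.25714286]Traceback (most recent call last):
  File "<stdin>", line 8, in <module>
ValueError: too many values to unpack (expected 2)
```

Run:
```python
from h import *
D=np.load("top0.npy")
L=onz("top",(291.1,260.25),.116);R=onz("top",(320,250.5),.116); print(L,R,np.linalg.norm(L-R))
y=(L-R)[:2]; y/=np.linalg.norm(y); x=np.array([y[1],-y[0]]); mid=(L+R)[:2]/2
O=mid+.086*x; H=O+.097*x; print("yaw",np.degrees(np.arctan2(x[1],x[0])),"mid",mid,"O",O,"H",H,"x",x,"y",y)
np.save("pose.npy",np.r_[mid,x])
def t(n,qs,D):
  for q in qs:
    P=dep(n,q,D); u=-(P[:2]-H)@x; v=(P[:2]-H)@y; z=P[2]-.102
    r=np.hypot(u,z); th=np.arctan2(z,u)-np.arcsin(min(1,.04/r)); print(q,"u %.3f v %.3f z %.3f th %.3f"%(u,v,P[2],th))
t("top",[(262,163),(268,180),(285,177),(300,173),(280,183),(262,190),(315,178),(275,190),(310,181)],D)
o=bot.get_obs(); T=Ro.from_euler('xyz',o['tcp_rot'],degrees=True).as_matrix(); print(T.round(3))
D=np.load("scene0.npy")
t("scene",[(240,220),(265,205),(290,220),(268,180),(240,185),(298,185),(268,228)],D)
# lamp & printer corners for check
for q in [(305.3,255.2)]: print(onz("top",q,.108))
```

```text
[0.45982161 0.01689226 0.116     ] [ 0.47790045 -0.03786249  0.116     ] 0.05766218824596306
yaw 18.27211177524052 mid [ 0.46886103 -0.01048512] O [0.55052476 0.01647849] H [0.64263384 0.04689093] x [0.9495782  0.31353029] y [-0.31353029  0.9495782 ]
(262, 163) u -0.002 v 0.025 z 0.166 th 0.923
(268, 180) u 0.038 v 0.026 z 0.215 th 0.906
(285, 177) u 0.043 v -0.003 z 0.221 th 0.907
(300, 173) u 0.045 v -0.029 z 0.226 th 0.919
(280, 183) u 0.051 v 0.009 z 0.236 th 0.921
(262, 190) u 0.053 v 0.042 z 0.240 th 0.926
(315, 178) u 0.062 v -0.048 z 0.242 th 0.888
(275, 190) u 0.061 v 0.021 z 0.245 th 0.908
(310, 181) u 0.064 v -0.039 z 0.240 th 0.871
[[-0.    -0.943  0.331]
 [-0.001  0.331  0.943]
 [-1.     0.    -0.001]]
(240, 220) u -0.012 v -0.050 z 0.151 th 0.889
(265, 205) u 0.008 v -0.001 z 0.179 th 0.927
(290, 220) u -0.009 v 0.051 z 0.159 th 0.963
(268, 180) u 0.037 v 0.002 z 0.221 th 0.942
(240, 185) u 0.031 v -0.053 z 0.208 th 0.916
(298, 185) u 0.034 v 0.062 z 0.216 th 0.935
(268, 228) u -0.020 v 0.008 z 0.143 th 0.959
[ 0.46904341 -0.01051851  0.108     ]
```

Emit:
play_rows:
  rows:
    - [[-1, -2, -1], 0, 4]
    - [[-2, -4.5, -2.5], 0, 2]
    - [[-3, -7, -4], 0, 0]
    - [[-4, -9.5, -5.5], 0, 0]
    - [[-5, -12, -7], 0, 0]
    - [[-6, -15, -8.5], 0, 0]
    - [[-7, -18, -10], 0, 0]
    - [[-7, -21, -11.5], 0, 0]
    - [[-7, -24, -13], 0, 0]
    - [[-7, -26.5, -14.5], 0, 0]
    - [[-7, -28.5, -16], 0, 0]
    - [[-7, -30, -17], 0, 0]
  squeeze: 20

```text
time: 1.1
ee_pos: [0.4099, 0.2572, 0.301]
tcp_rot: [164.5, 90.0, -125.0]
wrist_force: [0.6, 0.5, 0.3]
opening: -0.0001
```

Run:
```python
from h import *
o=bot.get_obs(); print(o['time'],o['q'].round(1),o['ee_pos'],o['opening'],o['wrist_force'])
T=Ro.from_euler('xyz',o['tcp_rot'],degrees=True).as_matrix(); print(T.round(3))
print(T.T@(np.array([.610,.036,.300])-o['ee_pos'])*100)
```

```text
1.1 [ 32.1  -1.9  11.  102.9  -0.   51.6] [0.40994829 0.25723116 0.30096983] -8.498952943263961e-05 [0.56581766 0.52515972 0.25471282]
[[-0.    -0.943  0.333]
 [-0.001  0.333  0.943]
 [-1.     0.    -0.001]]
[  0.10179875 -26.22620692 -14.20648568]
```

Emit:
play_rows:
  rows:
    - [[0, -1.5, -1], -2, 0]
    - [[0, -3.5, -2], -5, 0]
    - [[0, -6, -3.2], -9, 0]
    - [[0, -8.5, -4.6], -13, 0]
    - [[0, -11, -6], -17, 0]
    - [[0, -13.5, -7.4], -21, 0]
    - [[0, -16, -8.8], -25, 0]
    - [[0, -18.5, -10.2], -29, 0]
    - [[0, -21, -11.6], -33, 0]
    - [[0, -23.5, -13], -36, 0]
    - [[0, -25.5, -14], -37.5, 0]
    - [[0, -26.2, -14.2], -37.6, 0]

```text
time: 2.1
ee_pos: [0.6106, 0.0358, 0.2998]
tcp_rot: [93.7, 89.9, -158.1]
wrist_force: [-0.2, 0.3, -0.6]
opening: 0.0001
```

```bash
cat >> h.py <<'E'
def st():
    o=bot.get_obs(); print(round(o['time'],2),o['q'].round(1),o['ee_pos'].round(4),'op',o['opening'].round(4),'F',o['wrist_force'].round(2))
    T=Ro.from_euler('xyz',o['tcp_rot'],degrees=True).as_matrix(); a=np.load("pose.npy"); mid,x=a[:2],a[2:]; y=np.array([-x[1],x[0]]); H=mid+.183*x
    d=o['ee_pos'][:2]-H; print('u %.4f v %.4f z %.4f'%(-d@x,d@y,o['ee_pos'][2]),'jaw yaw',np.degrees(np.arctan2(T[1,2],T[0,2])),'toolx',T[:,0].round(3))
    print('tool y in u:',-(T[:2,1]@x),'tool z in v',T[:2,2]@y)
E
python3 - <<'E'
from h import *
st()
for th in [.95,.91,.8,.7,.6,.5,.4,.3,.2,.1,0]:
    c,s=np.cos(th),np.sin(th); print(th,"u %.1f z %.1f"%(125*c-40*s, 102+125*s+40*c))
p,d=bot.camera("scene"); cv2.imwrite("pics/s1.png",p)
p,d=bot.camera("top"); cv2.imwrite("pics/t1.png",p)
E
```

```text
Traceback (most recent call last):
  File "h.py", line 22, in st
    o=bot.get_obs(); print(round(o['time'],2),o['q'].round(1),o['ee_pos'].round(4),'op',o['opening'].round(4),'F',o['wrist_force'].round(2))
                                                                                        ^^^^^^^^^^^^^^^^^^
AttributeError: 'float' object has no attribute 'round'
```

```bash
sed -i "s/o\['opening'\].round(4)/round(o['opening'],4)/" h.py
python3 - <<'E'
from h import *
st()
for th in [.95,.91,.8,.7,.6,.5,.4,.3,.2,.1,0]:
    c,s=np.cos(th),np.sin(th); print(th,"u %.1f z %.1f"%(125*c-40*s, 102+125*s+40*c))
p,d=bot.camera("scene"); cv2.imwrite("pics/s1.png",p)
p,d=bot.camera("top"); cv2.imwrite("pics/t1.png",p)
E
```

```text
2.1 [  3.4  16.5  31.2 104.8  -0.  -14.8] [0.6106 0.0358 0.2998] op 0.0001 F [-0.22  0.33 -0.61]
u 0.0339 v -0.0005 z 0.2998 jaw yaw 108.19439843585582 toolx [-0.002 -0.001 -1.   ]
tool y in u: 0.9999975233868788 tool z in v 0.9999990736972916
0.95 u 40.2 z 226.9
0.91 u 45.1 z 225.2
0.8 u 58.4 z 219.5
0.7 u 69.8 z 213.1
0.6 u 80.6 z 205.6
0.5 u 90.5 z 197.0
0.4 u 99.6 z 187.5
0.3 u 107.6 z 177.2
0.2 u 114.6 z 166.0
0.1 u 120.4 z 154.3
0 u 125.0 z 142.0
```

View pics/s1.png

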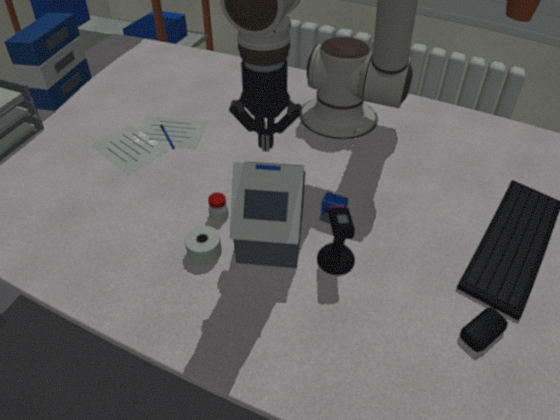

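Emit:
play_rows:
  rows:
    - [[0.6, 0, 0], 0, 0]
    - [[1.6, 0, 0], 0, 0]
    - [[2.8, 0, 0], 0, 0]
    - [[4, 0, 0], 0, 0]
    - [[5, 0, 0], 0, 0]
    - [[5.8, 0, 0], 0, 0]
    - [[6.4, 0, 0], 0, 0]
    - [[6.8, 0, 0], 0, 0]
    - [[7.1, 0.1, 0], 0, 0]
    - [[7.4, 0.2, 0], 0, 0]

```text
time: 3.03
ee_pos: [0.6071, 0.0379, 0.2275]
tcp_rot: [-100.6, 90.0, 7.7]
wrist_force: [-0.0, 0.5, 4.2]
opening: -0.0001
```

Run:
```python
from h import *
st()
p,d=bot.camera("scene"); cv2.imwrite("pics/s2.png",cv2.resize(p[90:290,180:400],None,fx=3,fy=3))
```

```text
3.03 [  3.6  13.1  18.9  95.7   0.  -14.7] [0.6071 0.0379 0.2275] op -0.0001 F [-0.    0.48  4.22]
u 0.0365 v 0.0026 z 0.2275 jaw yaw 108.25666177137823 toolx [ 0.001  0.    -1.   ]
tool y in u: 0.9999997835965668 tool z in v 0.9999999573717792
```

View pics/s2.png

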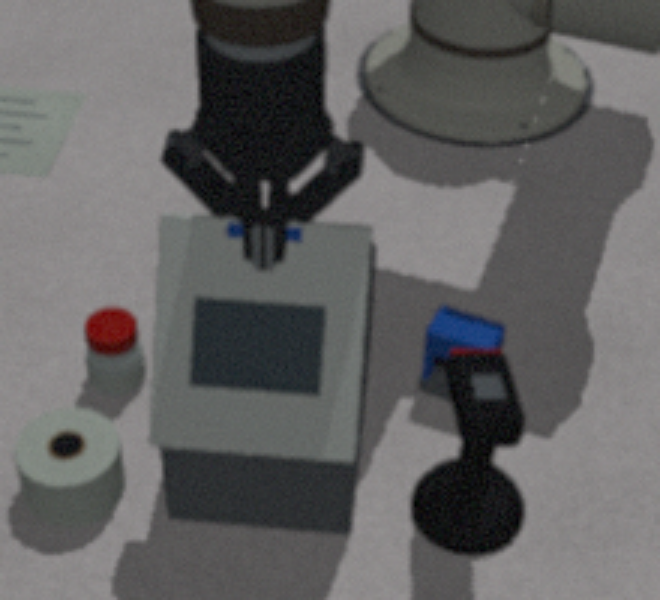

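Emit:
play_rows:
  rows:
    - [[0.3, 0.5, 0], 0, 0]
    - [[0.6, 1.0, 0], 0, 0]
    - [[0.9, 1.6, 0], 0, 0]
    - [[1.3, 2.2, 0], 0, 0]
    - [[1.7, 2.8, 0], 0, 0]
    - [[2.1, 3.3, 0], 0, 0]
    - [[2.5, 3.8, 0], 0, 0]
    - [[2.9, 4.3, 0], 0, 0]
    - [[3.4, 4.7, 0], 0, 0]
    - [[3.8, 5.1, 0], 0, 0]
    - [[4.1, 5.3, 0], 0, 0]
    - [[4.3, 5.5, 0], 0, 0]

```text
time: 4.08
ee_pos: [0.5546, 0.0203, 0.1837]
tcp_rot: [80.4, 90.0, -171.3]
wrist_force: [-0.2, 0.5, 2.3]
opening: 0.0001
```

Run:
```python
from h import *
st()
p,d=bot.camera("scene"); cv2.imwrite("pics/s3.png",cv2.resize(p[90:290,180:400],None,fx=3,fy=3))
```

```text
4.08 [  2.1   5.    4.8  89.9  -0.  -16.1] [0.5546 0.0203 0.1837] op 0.0001 F [-0.19  0.49  2.32]
u 0.0920 v 0.0024 z 0.1837 jaw yaw 108.24228254480575 toolx [-0.001 -0.    -1.   ]
tool y in u: 0.9999996689152871 tool z in v 0.9999998589003235
```

View pics/s3.png

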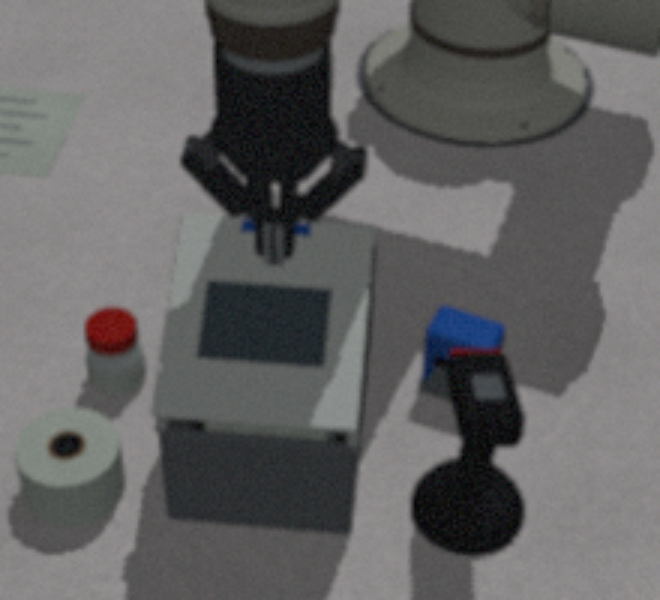

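Emit:
play_rows:
  rows:
    - [[0.4, 0.4, 0], 0, 0]
    - [[0.8, 0.7, 0], 0, 0]
    - [[1.2, 1.0, 0], 0, 0]
    - [[1.6, 1.2, 0], 0, 0]
    - [[2.0, 1.4, 0], 0, 0]
    - [[2.4, 1.6, 0], 0, 0]
    - [[2.8, 1.8, 0], 0, 0]
    - [[3.1, 1.9, 0], 0, 0]
    - [[3.4, 2.0, 0], 0, 0]
    - [[3.6, 2.0, 0], 0, 0]
    - [[3.8, 2.0, 0], 0, 0]
    - [[3.9, 2.0, 0], 0, 0]

```text
time: 5.13
ee_pos: [0.5359, 0.0142, 0.145]
tcp_rot: [80.3, 90.0, -171.5]
wrist_force: [-1.6, -1.7, 3.1]
opening: -0.0002
```

Emit:
play_rows:
  rows:
    - [[0.05, 0, 0], 0, 0]
    - [[0.1, 0, 0], 0, 0]
    - [[0.15, 0, 0], 0, 0]
    - [[0.2, 0, 0], 0, 0]

```text
time: 5.47
ee_pos: [0.5361, 0.0142, 0.1433]
tcp_rot: [-109.6, 90.0, -1.3]
wrist_force: [-2.5, -1.0, 2.7]
opening: 0.0003
```

Emit:
play_rows:
  rows:
    - [[0.05, 0, 0], 0, 0]
    - [[0.1, 0, 0], 0, 0]
    - [[0.15, 0, 0], 0, 0]
    - [[0.15, 0, 0], 0, 0]

```text
time: 5.8
ee_pos: [0.536, 0.0142, 0.142]
tcp_rot: [-111.7, 90.0, -3.4]
wrist_force: [-2.5, -0.4, 4.5]
opening: -0.0
```

Emit:
play_rows:
  rows:
    - [[0.05, 0, 0], 0, 0]
    - [[0.1, 0, 0], 0, 0]
    - [[0.1, 0, 0], 0, 0]

```text
time: 6.05
ee_pos: [0.536, 0.0142, 0.142]
tcp_rot: [-108.1, 89.9, 0.2]
wrist_force: [-5.5, -0.9, 10.6]
opening: 0.0
```

Emit:
play_rows:
  rows:
    - [[0, 0, 0], 0, 0]
    - [[0, 0, 0], 0, 0]
    - [[0, 0, 0], 0, 0]
    - [[-0.3, 0, 0], 0, 0]
    - [[-1, 0, 0], 0, 0]
    - [[-2.2, 0, 0], 0, 0]
    - [[-3.6, 0, 0], 0, 0]
    - [[-4.8, 0, 0], 0, 0]
    - [[-5.6, 0, 0], 0, 0]
    - [[-6, 0, 0], 0, 2]
    - [[-6, 0, 0], 0, 4.35]
    - [[-6, 0, 0], 0, 4.35]

```text
time: 7.05
ee_pos: [0.536, 0.0142, 0.2006]
tcp_rot: [69.7, 90.0, 178.0]
wrist_force: [-0.4, 0.5, -1.0]
opening: 0.0358
```

Run:
```python
from h import *
st()
p,d=bot.camera("top"); cv2.imwrite("pics/t4.png",cv2.resize(p[110:290,170:390],None,fx=3.6,fy=3.3,interpolation=cv2.INTER_CUBIC)); np.save("t4.npy",d)
p,d2=bot.camera("scene"); cv2.imwrite("pics/s4.png",cv2.resize(p[90:290,180:400],None,fx=3,fy=3))
for q in [(250,225),(285,225),(245,195),(290,195)]: print(dep("scene",q,d2).round(4))
```

```text
7.05 [  1.5   2.5   4.1  91.6   0.  -16.7] [0.536  0.0142 0.2006] op 0.0358 F [-0.4   0.53 -0.98]
u 0.1115 v 0.0024 z 0.2006 jaw yaw 108.24362563053923 toolx [-0.  0. -1.]
tool y in u: 0.9999998592074222 tool z in v 0.9999998740586019
[ 0.6184 -0.003   0.0832]
[0.6368 0.0885 0.1422]
[ 0.5909 -0.0264  0.1415]
[0.5529 0.0635 0.1439]
```

View pics/t4.png

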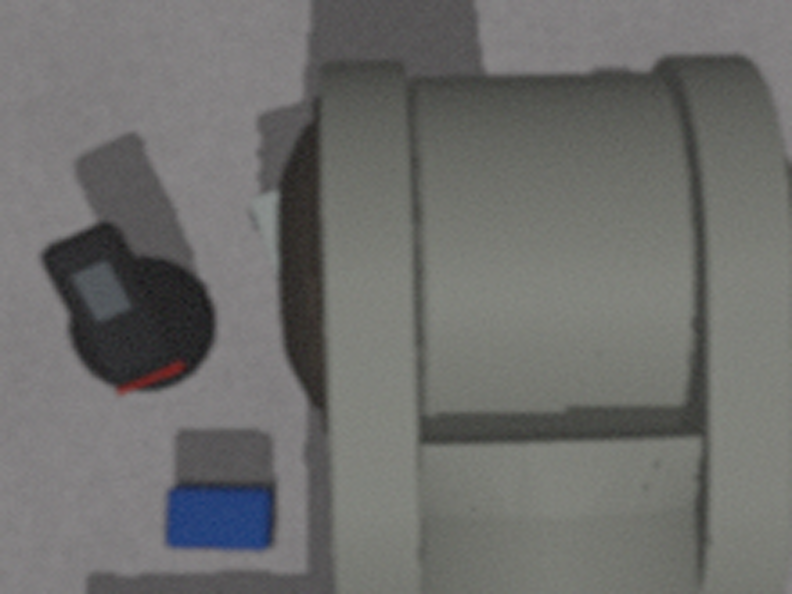

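View pics/s4.png

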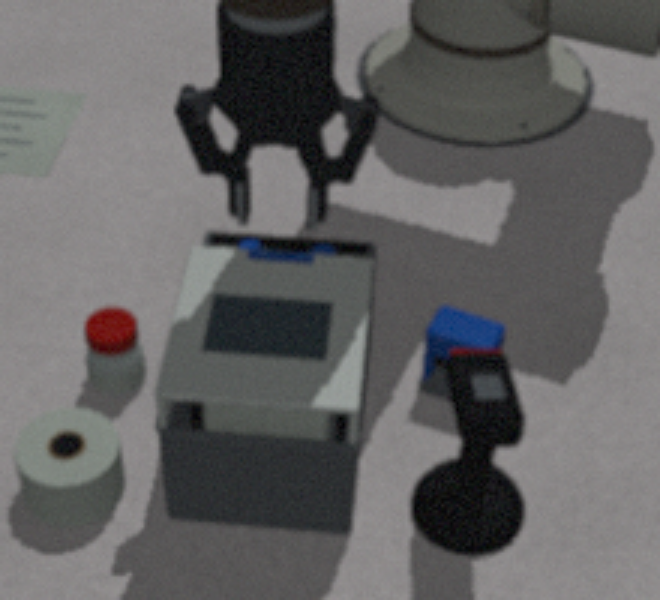

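Emit:
play_rows:
  rows:
    - [[0, 0.6, 0], 0, 4.35]
    - [[0, 1.8, -0.1], 0, 4.35]
    - [[0, 3.2, -0.2], 0, 4.35]
    - [[0, 4.6, -0.24], 0, 4.35]
    - [[0, 5.8, -0.24], 0, 4.35]
    - [[0, 6.7, -0.24], 0, 4.35]
    - [[0, 7.15, -0.24], 0, 4.35]
    - [[2, 7.15, -0.24], 0, 4.35]
    - [[4, 7.15, -0.24], 0, 4.35]
    - [[5.3, 7.15, -0.24], 0, 4.35]
    - [[5.8, 7.15, -0.24], 0, 4.35]
    - [[5.8, 7.15, -0.24], 0, 4.35]

```text
time: 8.15
ee_pos: [0.4682, -0.0104, 0.1416]
tcp_rot: [69.5, 89.9, 177.8]
wrist_force: [0.8, 0.2, 0.3]
opening: 0.0437
```

Run:
```python
from h import *
st()
p,d2=bot.camera("scene"); cv2.imwrite("pics/s5.png",cv2.resize(p[110:210,200:330],None,fx=6,fy=6,interpolation=cv2.INTER_CUBIC))
a=np.load("pose.npy"); x=a[2:]; y=np.array([-x[1],x[0]])
for s in (1,-1):
  b=a[:2]+s*.029*y
  for z in (.116,.140): print(s,z,(np.array(proj("scene",[*b,z]))-[200,110])*6)
```

```text
8.15 [ -1.3  -6.9 -11.6  85.5   0.  -19.5] [ 0.4682 -0.0104  0.1416] op 0.0437 F [0.77 0.19 0.27]
u 0.1836 v 0.0003 z 0.1416 jaw yaw 108.25058420219716 toolx [-0.002  0.    -1.   ]
tool y in u: 0.9999979146253042 tool z in v 0.9999996479634645
1 0.116 [523.45253704 380.69008718]
1 0.14 [524.42668345 333.82124708]
-1 0.116 [378.0102421  370.50935328]
-1 0.14 [376.67789323 323.68505246]
```

View pics/s5.png

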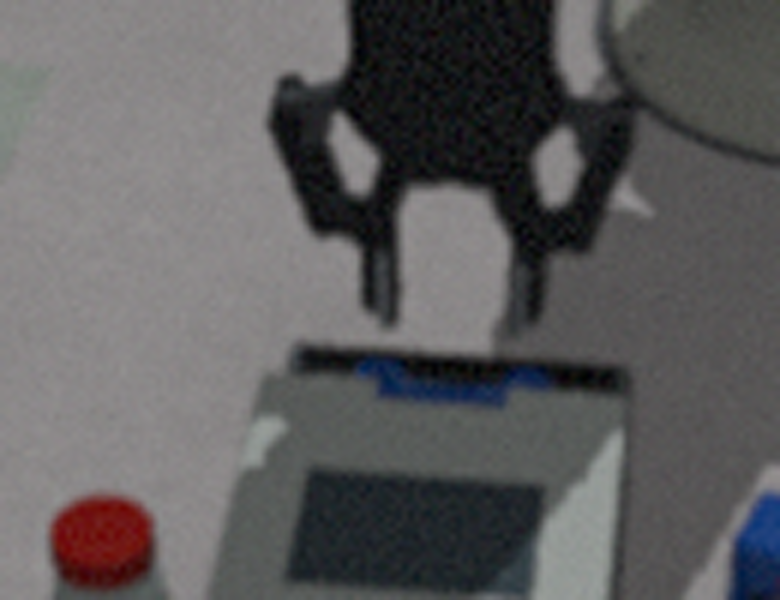

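Emit:
play_rows:
  rows:
    - [[0.6, 0, 0], 0, 4.35]
    - [[1.3, 0, 0], 0, 4.35]
    - [[1.9, 0, 0], 0, 4.35]
    - [[2.3, 0, 0], 0, 4.35]
    - [[2.4, 0, 0], 0, 4.35]
    - [[2.5, 0, 0], 0, 4.35]
    - [[2.5, 0, 0], 0, 4.35]

```text
time: 8.78
ee_pos: [0.4688, -0.0105, 0.1177]
tcp_rot: [95.0, 90.0, -156.8]
wrist_force: [0.5, 0.2, -1.0]
opening: 0.0433
```

Emit:
play_rows:
  rows:
    - [[0.1, 0, 0], 0, 4.35]
    - [[0.2, 0, 0], 0, 4.35]
    - [[0.2, 0, 0], 0, 4.35]

```text
time: 9.03
ee_pos: [0.4689, -0.0105, 0.1158]
tcp_rot: [-109.7, 90.0, -1.4]
wrist_force: [-0.7, -0.1, -0.1]
opening: 0.0436
```

Emit:
play_rows:
  rows:
    - [[0.1, 0, 0], 0, 4.35]
    - [[0.2, 0, 0], 0, 4.35]
    - [[0.2, 0, 0], 0, 4.35]

```text
time: 9.28
ee_pos: [0.4689, -0.0105, 0.1139]
tcp_rot: [-105.5, 90.0, 2.8]
wrist_force: [-1.1, 1.1, 3.0]
opening: 0.0432
```

Emit:
play_rows:
  rows:
    - [[0.1, 0, 0], 0, 4.35]
    - [[0.2, 0, 0], 0, 4.35]
    - [[0.2, 0, 0], 0, 4.35]

```text
time: 9.53
ee_pos: [0.469, -0.0105, 0.112]
tcp_rot: [-105.5, 90.0, 2.7]
wrist_force: [-0.8, 0.1, 4.5]
opening: 0.0438
```

Emit:
play_rows:
  rows:
    - [[0.1, 0, 0], 0, 4.35]
    - [[0.2, 0, 0], 0, 4.35]
    - [[0.2, 0, 0], 0, 4.35]

```text
time: 9.78
ee_pos: [0.4689, -0.0105, 0.1101]
tcp_rot: [-110.4, 90.0, -2.2]
wrist_force: [-2.9, 0.5, 6.2]
opening: 0.0433
```

Emit:
play_rows:
  rows:
    - [[0.1, 0, 0], 0, 4.35]
    - [[0.15, 0, 0], 0, 4.35]
    - [[0.15, 0, 0], 0, 4.35]

```text
time: 10.03
ee_pos: [0.4689, -0.0105, 0.109]
tcp_rot: [-109.7, 90.0, -1.5]
wrist_force: [-2.8, 0.1, 8.5]
opening: 0.0434
```

Emit:
play_rows:
  rows:
    - [[0.05, 0, 0], 0, 4.35]
    - [[0.1, 0, 0], 0, 4.35]
    - [[0.1, 0, 0], 0, 4.35]

```text
time: 10.28
ee_pos: [0.469, -0.0105, 0.1089]
tcp_rot: [-109.9, 89.9, -1.7]
wrist_force: [-6.1, -0.1, 16.3]
opening: 0.0435
```

Run:
```python
from h import *
st(); print(bot.get_obs()['torque'])
p,d2=bot.camera("scene"); cv2.imwrite("pics/s6.png",cv2.resize(p[110:210,200:330],None,fx=6,fy=6,interpolation=cv2.INTER_CUBIC))
```

```text
10.28 [ -1.3  -6.9 -15.1  81.6  -0.  -19.5] [ 0.469  -0.0105  0.1089] op 0.0435 F [-6.08 -0.12 16.3 ]
u 0.1829 v -0.0000 z 0.1089 jaw yaw 108.24392778403438 toolx [ 0.001 -0.    -1.   ]
tool y in u: 0.999998904500041 tool z in v 0.9999997509047625
[ 0.0407919   1.19812258 -0.03279144]
```

View pics/s6.png

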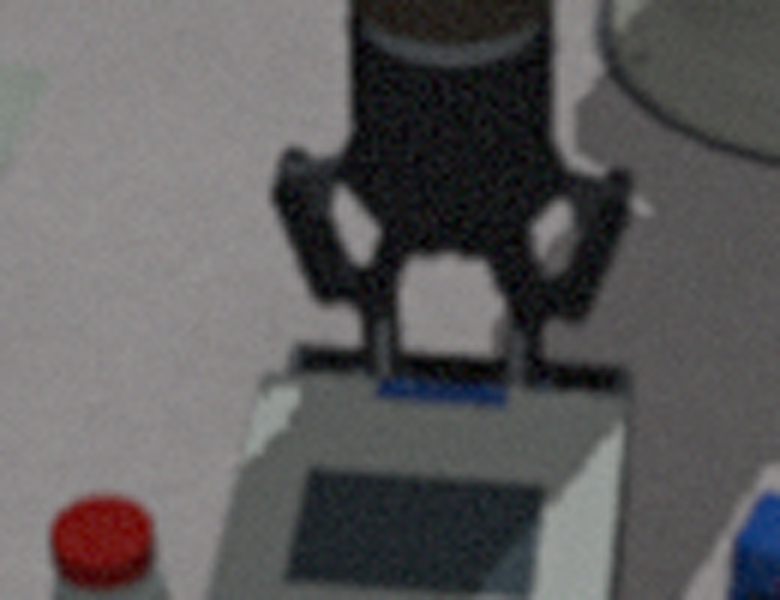

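Emit:
play_rows:
  rows:
    - [[0, 0, 0], 0, 4.35]
    - [[0, 0, 0], 0, 4.35]
    - [[0, 0, 0], 0, 4.35]
    - [[0, 0, 0], 0, 4.35]
    - [[0, 0, 0], 0, 4.35]
    - [[0, 0, 0], 0, 4.35]
    - [[0, 0, 0], 0, 4.35]
    - [[0, 0, 0], 0, 4.35]
    - [[0, 0, 0], 0, 4.35]
    - [[0, 0, 0], 0, 4.35]
    - [[0, 0, 0], 0, 4.35]
    - [[0, 0, 0], 0, 4.35]

```text
time: 11.33
ee_pos: [0.469, -0.0105, 0.1089]
tcp_rot: [-110.1, 89.9, -1.9]
wrist_force: [-6.4, -1.0, 16.5]
opening: 0.0436
```

Emit:
play_rows:
  rows:
    - [[0, 0, 0], 0, 4.35]
    - [[0, 0, 0], 0, 4.35]
    - [[0, 0, 0], 0, 4.35]
    - [[0, 0, 0], 0, 4.35]
    - [[0, 0, 0], 0, 4.35]
    - [[0, 0, 0], 0, 4.35]
    - [[0, 0, 0], 0, 4.35]
    - [[0, 0, 0], 0, 4.35]
    - [[0, 0, 0], 0, 4.35]
    - [[0, 0, 0], 0, 4.35]
    - [[0, 0, 0], 0, 4.35]
    - [[0, 0, 0], 0, 4.35]

```text
time: 12.33
ee_pos: [0.469, -0.0105, 0.1089]
tcp_rot: [-109.2, 89.9, -0.9]
wrist_force: [-5.5, -0.2, 15.9]
opening: 0.0438
```

Emit:
play_rows:
  rows:
    - [[0, 0, 0], 0, 4.35]
    - [[0, 0, 0], 0, 4.35]
    - [[0, 0, 0], 0, 4.35]
    - [[0, 0, 0], 0, 4.35]
    - [[0, 0, 0], 0, 4.35]
    - [[0, 0, 0], 0, 4.35]
    - [[0, 0, 0], 0, 4.35]
    - [[0, 0, 0], 0, 4.35]
    - [[0, 0, 0], 0, 4.35]
    - [[0, 0, 0], 0, 4.35]
    - [[0, 0, 0], 0, 4.35]
    - [[0, 0, 0], 0, 4.35]

```text
time: 13.33
ee_pos: [0.469, -0.0105, 0.1089]
tcp_rot: [-109.8, 89.9, -1.5]
wrist_force: [-5.5, 0.7, 16.9]
opening: 0.0434
```

Emit:
play_rows:
  rows:
    - [[0, 0, 0], 0, 4.35]
    - [[0, 0, 0], 0, 4.35]
    - [[0, 0, 0], 0, 4.35]
    - [[0, 0, 0], 0, 4.35]
    - [[0, 0, 0], 0, 4.35]
    - [[0, 0, 0], 0, 4.35]
    - [[0, 0, 0], 0, 4.35]
    - [[0, 0, 0], 0, 4.35]
    - [[0, 0, 0], 0, 4.35]
    - [[0, 0, 0], 0, 4.35]

```text
time: 14.17
ee_pos: [0.469, -0.0105, 0.1089]
tcp_rot: [-108.7, 89.9, -0.5]
wrist_force: [-7.0, -0.6, 17.0]
opening: 0.0434
```

Emit:
play_rows:
  rows:
    - [[-0.2, 0, 0], 0, 4.35]
    - [[-0.5, 0, 0], 0, 4.35]
    - [[-1.0, 0, 0], 0, 4.35]
    - [[-2, 0, 0], 0, 4.35]
    - [[-3.5, 0, 0], 0, 4.35]
    - [[-5.5, 0, 0], 0, 4.35]
    - [[-7.5, 0, 0], 0, 4.35]
    - [[-9.5, 0, 0], 0, 4.35]
    - [[-11, 0, 0], 0, 4.35]
    - [[-12, 0, 0], 0, 4.35]
    - [[-12, 0, 0], 0, 4.35]
    - [[-12, 0, 0], 0, 4.35]

```text
time: 15.17
ee_pos: [0.469, -0.0105, 0.2271]
tcp_rot: [-97.6, 90.0, 10.6]
wrist_force: [-0.3, 0.7, -0.6]
opening: 0.0436
```

Emit:
play_rows:
  rows:
    - [[0, 0, 1], 0, 4.35]
    - [[0, 0, 3], 0, 4.35]
    - [[0, 0, 6], 0, 4.35]
    - [[0, 0, 9], 0, 4.35]
    - [[0, 0, 12], 0, 4.35]
    - [[0, 0, 15], 0, 4.35]
    - [[0, 0, 18], 0, 4.35]
    - [[0, 0, 21], 0, 4.35]
    - [[0, 0, 24], 0, 4.35]
    - [[0, 0, 27], 0, 4.35]
    - [[0, 0, 29], 0, 4.35]
    - [[0, 0, 30], 0, 4.35]

```text
time: 16.17
ee_pos: [0.3731, 0.2765, 0.226]
tcp_rot: [95.5, 89.9, -156.1]
wrist_force: [-0.6, 0.7, 0.4]
opening: 0.0438
```

Run:
```python
from h import *
st()
p,d=bot.camera("top"); cv2.imwrite("pics/t7.png",cv2.resize(p[110:290,170:390],None,fx=3.6,fy=3.3,interpolation=cv2.INTER_CUBIC))
for q in [(291,260),(320,250.5),(305,250),(290,225),(300,235),(275,180)]: print(q,dep("top",q,d).round(4))
```

```text
16.17 [36.5 -6.7 -2.  94.8  0.  18.1] [0.3731 0.2765 0.226 ] op 0.0438 F [-0.56  0.69  0.43]
u 0.1839 v 0.3025 z 0.2260 jaw yaw 108.3798801105831 toolx [-0.002 -0.001 -1.   ]
tool y in u: 0.9999962370832316 tool z in v 0.99999821274365
(291, 260) [0.4602 0.017  0.114 ]
(320, 250.5) [ 0.4779 -0.0378  0.1162]
(305, 250) [ 0.4789 -0.0098  0.1106]
(290, 225) [0.5251 0.0197 0.1423]
(300, 235) [0.5067 0.0015 0.1435]
(275, 180) [0.609  0.0472 0.1394]
```

View pics/t7.png

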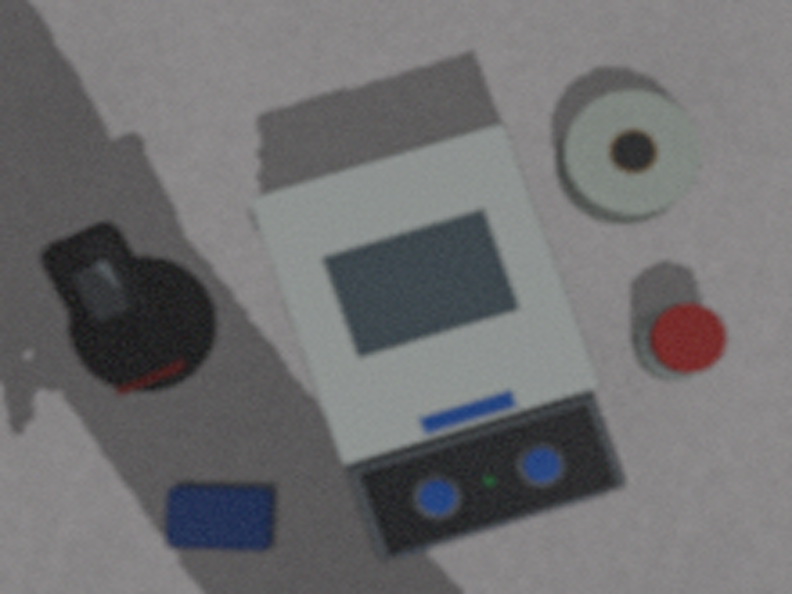

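Cover flat and shut (its front edge runs from crop pixel (345,462) to (595,392)), buttons at (437,497) and (541,464) back up, bystanders unmoved, and the arm is clear.

```bash
python3 -c "
from workcell import bot
print(bot.job_done())"
```

```text
the job is handed in; nothing more can be done
None
```

The printer cover is shut, both blue buttons were pressed together and released, and the job is handed in. It finished at about 16 s of the 48 s allowed; no verdict is reported.

- **Cover:** I swung it from about 0.91 rad down to its stop with the closed fingertips, pushing with about 10 N at most. The fingertip stopped at a height of 142 mm, which matches a shut cover.
- **Buttons:** I pressed with one fingertip on each until they hit their stop, at about 16 N in total. I held them there for about 3.9 s, then let go straight up. The force rose the way two springs together would, and a near-zero sideways moment suggested an even load. I could not read the button travel directly.
- **Last checks:**
  - **Cover height:** the final top picture shows the cover flat at about 142 mm (139 to 143.5 mm across its top).
  - **Buttons:** both are up again, at 114 and 116 mm. The 2 mm difference is about the size of the depth noise.
  - **Bystanders:** the scanner, stamp, spare roll and jar show no visible movement.
  - **Arm:** it stands well clear of everything.

No check failed.

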